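Hang the round-lens carrier under the curing lamp

ROBOT

A 6-joint arm with a two-finger parallel gripper is mounted at the origin on the work surface. World frame = base frame: x ahead of the robot, y to its left, z up, the work surface at z = 0. Lengths are in mm, angles in rad, forces in N, time in s.
With the tool pointing down it reaches from about 350 to 950 mm from the base axis. Payload 17.4 kg.
Tool frame: the origin (TCP) lies at the very end of the fingers, on their centre line; the grasp point (between the pads) lies 19 mm behind it; z points along the fingers, y is the line along which they close (so a half turn about z gives the same grasp; the last joint's range is limited). The gripper opens to 93 mm and grips with 3 to 60 N. Pads are 15 mm wide; open, the fingers measure 128 mm over their backs; the gripper's body (75 mm by 188 mm) begins 65 mm behind the grasp point.
Start: joints at [1.067, 0.116, 1.442, -0, 1.584, -0.038], TCP at [303.176, 603.089, 218.646] pointing down, gripper open.
Joint ranges: [-2.83, 2.83], [-0.83, 2.19], [0.07, 2.5], [-1.14, 4.28], [0.01, 3], [-2.97, 2.97]. Speed limits (rad/s): [1.89, 1.89, 2.22, 3.14, 3.14, 3.14].

INTERFACE

Orientations are given as [roll, pitch, yaw] about the fixed x, y, z axes, in that order (R = Rz(yaw) Ry(pitch) Rx(roll)).
In Python, from plant import env gives the robot as it stands.
- The arm moves only by the tool apply_moves, never from a script. Its argument "deltas" is one flat list of numbers, 7 for each row, row after row: the finger opening in m, from 0 to 0.093, then the shift along the tool's x, y, z in m, then the turn, a rotation vector about the tool's x, y, z in degrees. A call has 1 to 8 rows; each row is the pose to reach, as a shift and turn from the pose commanded when the call began, along the tool's axes at that moment; what a row does not reach only later rows make up. A row lasts 1/12 s, in which the tool goes at most 41.7 mm and 7.16 degrees, less where a joint would pass 70% of its speed; a pose out of reach is approached as far as the arm can. A call with a gripper value outside its range is refused whole. The fingers move at their own pace and stop on an object; "squeeze" is the grip in N (left out, the last holds). Time passes only in rows, so rows that repeat a pose let the fingers close. It gives the time, the measured TCP pose, the force, the opening and the grip force at its end, in the units of the state.
- env.sense(): the state, without advancing time (a new reading comes with each control period).
- env.get_image(name): name is "side" or "top"; returns (picture, depth): 400x640x3 uint8, red, green, blue; 400x640 float32, mm along the optical axis (not along the pixel's ray), 0 where there is no reading.
- env.camera_params(name): a dict with "fov_y" (degrees; the focal length in pixels is half the picture's height over the tangent of half this angle, whatever the lens; pixels are square), "cx", "cy" (the principal point, pixels), "rvec" (rotation vector, rad) and "tvec" (3), from world to camera coordinates, as OpenCV has them. Camera axes: x right, y down, z forward; pixel columns grow to the right and rows downward; lengths in mm; the calibration is good to about 2 mm. A picture is of the moment at which its call begins. camera_params takes no time and is no camera call.
- env.job_done(): hands the job in; it is judged then, once.
The state is a dict: "clock": time; "qpos": joint angles; "qvel": joint speeds; "joint_efforts": joint torques, N m; "eef_pos": TCP position; "tool_rot": TCP orientation; "contact_force": force on the tool from outside, world axes, zero at the start; "moment": the same for the moment, N m; "grip_width": finger opening in mm; "gripper_force": force on a finger pad.
Only numpy, scipy, OpenCV 4.12 (cv2) and the standard library are available. Lean on these libraries where they do the work, as an engineer would, in place of code of your own. Each camera call takes 0.05 s, during which the arm holds its last target. There are 200 camera calls.

TASK

Take the carrier that holds the round lens out of the rack and hook it onto the rail at a stretch that is clear of the lamp, its grip bar towards the robot. Then slide it along the rail in under the lamp head until it hangs centred over the index blade, and let go. Leave the rectangular-lens carrier standing in the rack and knock nothing over.

Things in the scene. Friction and masses are not known exactly. Their poses are not given: they have to be found in the camera images.
- round_carrier: Loose aluminium lens carrier, 90 g, 141 mm tall, with a ROUND lens in a ring (57 mm across, 8 mm thick, centre at z = 56 mm). Origin: middle of the underside of its foot; z up, y across its width, front (-x) towards the robot, where a black grip bar sticks out. Foot: tongue 6 mm thick (x), 24 mm wide (y), z 0 to 34. Starts upright in the rack.
- round_carrier_grip (a point): A point in the round carrier's grip bar, at (-42, 0, 90) mm from its origin: a good place to pinch, fingers closing along the carrier's y. The bar is 12 mm wide (y), 16 mm high (z 82 to 98) and reaches from x = -14 to x = -62.
- round_carrier_seat (a point): Underside of the hook's bridge, (0, 0, 136) mm from the round carrier's origin; hung, it is 6 mm above the rail's axis. Hook: strip 30 mm wide (y); front leg inner face x = -10, back lip x = 10 to 15 ending at z = 120, shoulder below (x = -15 to 4, top z = 92). The rail enters level from the back (+x) through the 28 mm gap between shoulder and lip; then lower the carrier.
- rect_carrier: The other carrier, the same in everything but its lens and frame, which are RECTANGULAR (72 mm wide, 56 mm high). Stands in the other slot of the rack; leave it there. Origin and axes as for the round one.
- rack: Fixed grey plastic block 70 x 180 x 35 mm (x, y, z) with two slots 7.5 x 27 mm, 25 mm deep, at y = -55 and +55 mm, in which the carriers' feet stand (slot floor 10 mm above the table). Either carrier may be in either slot, leaning forward a few degrees. Origin: middle of its underside.
- rail: Fixed level round steel rail, 12 mm diameter, along its own y, axis 210 mm above the table, between two end posts (16 mm diameter, feet 70 mm diameter) at y = -190 and +190 mm. Origin: on the table under the middle of the rail.
- lamp: Fixed curing lamp astride the rail, most room to hook is on its +y side. Origin: on the table under the rail's axis; axes as the rail's. White head: x = -18 to 105 mm, y = -60 to 60, z = 232 to 290: 16 mm free above the rail, enough to slide under, not to hook on; an upright gripper would hit it (tilt about 30 degrees). Two columns at x = 88, y = -53 and 53. Foot 12 mm high.
- lamp_mark (a point): The mark: middle of the top edge of the thin dark upright index blade (4 mm thick, 36 mm deep, top 70 mm above the table) that stands on the lamp's foot under the rail, in the middle of the lamp. A carrier hanging on the rail clears it by 10 mm.
- spray: Loose spray bottle, 42 mm diameter, 150 mm tall, standing upright; origin at the middle of its underside.
- driver_stand: Loose round stand, 70 mm diameter, full of small screwdrivers, 105 mm tall, standing upright; origin at the middle of its underside.

How it is judged (in metres and radians):
On the way, in this order (a step that is already met when the one before it is completed fails the run):
1. the round-lens carrier is hooked over the rail on a stretch clear of the lamp (more than 60 mm from its middle) (x of round_carrier_seat in the frame of lamp between -0.009 and 0.009 m and z of round_carrier_seat in the frame of lamp between 0.209 and 0.223 m and angle between round_carrier's own z axis and vertical below 0.25 rad and (y of round_carrier_seat in the frame of lamp above 0.06 m or y of round_carrier_seat in the frame of lamp below -0.06 m)), for 0.1 s.
2. still hooked on the rail, it has been slid to the index blade (within 8 mm) (x of round_carrier_seat in the frame of lamp between -0.009 and 0.009 m and z of round_carrier_seat in the frame of lamp between 0.209 and 0.223 m and angle between round_carrier's own z axis and vertical below 0.25 rad and y of round_carrier_seat in the frame of lamp between -0.008 and 0.008 m), for 0.2 s.
At the end, for the whole second after the job is handed in: The round-lens carrier hangs at rest by its hook on the rail, upright within 14 degrees and square to the rail within 23 degrees, grip bar on the robot's side, the hook's middle within 8 mm of the index blade along the rail; the rectangular-lens carrier is still in its slot (moved less than 20 mm) (all of step 2 and angle between the y axis of round_carrier and the y axis of rail, either way round below 0.4 rad and x of round_carrier_grip in the frame of lamp below 0 m and linear speed of round_carrier below 0.03 m/s and distance of rect_carrier from where it was at the start of the episode below 0.02 m); the robot touches nothing.
It fails at once if the rectangular-lens carrier is taken or knocked from its place (moved more than 20 mm) (distance of rect_carrier from where it was at the start of the episode above 0.02 m).
It fails at once if the spray bottle is knocked over (angle between spray's own z axis and vertical above 0.6 rad).
It fails at once if the screwdriver stand is knocked over (angle between driver_stand's own z axis and vertical above 0.6 rad).
It also fails if it takes over 45 s, if anything falls off the work surface, if the arm or the gripper's body presses on something with over 40 N, if the wrist force passes 120 N, or if a joint passes its speed limit or range.

## Working session

There is one attempt and no reset: what is moved stays moved. The work goes in short steps, Python scripts to look and compute and a tool call to move; the robot and the scene stay as the last step left them, time stands still between calls to the robot, and variables do not carry over. Pictures are saved under pics/ and viewed, at most 10 in all, crops included, and the job is handed in when it is done.

Besides the shell and the picture viewer there is one more tool, called after "Call:" in YAML: its name, and indented under it one key for each argument. apply_moves: Moves the arm, as the interface text tells. Its arguments: {"type":"object","properties":{"deltas":{"type":"array"},"squeeze":{"type":"number"}},"required":["deltas"]}

```bash
mkdir -p pics; ls; cat > h.py <<'E'
import numpy as np, cv2
from scipy.spatial.transform import Rotation as Ro
from plant import env
def cam(n):
    p=env.camera_params(n); f=200/np.tan(np.radians(p['fov_y']/2))
    return f,p['cx'],p['cy'],Ro.from_rotvec(np.ravel(p['rvec'])).as_matrix(),np.ravel(p['tvec'])
def cloud(n,d):
    f,cx,cy,R,t=cam(n); v,u=np.mgrid[:400,:640]
    P=np.stack([(u-cx)/f*d,(v-cy)/f*d,d],-1)
    W=(P-t)@R; W[d<=0]=np.nan
    return W
def proj(n,X):
    f,cx,cy,R,t=cam(n); c=np.atleast_2d(X)@R.T+t
    return np.c_[cx+f*c[:,0]/c[:,2],cy+f*c[:,1]/c[:,2]]
E
python3 - <<'E'
from h import *
for n in ['side','top']:
    im,d=env.get_image(n); cv2.imwrite(f'pics/{n}0.png',im[:,:,::-1]); np.save(f'pics/{n}0.npy',d); np.save(f'pics/{n}0i.npy',im)
    f,cx,cy,R,t=cam(n); print(n,f,cx,cy,-R.T@t,R[2],env.camera_params(n))
print(env.sense())
E
```

```text
pics
side 506.47932488244624 325.36381613503625 201.2968226319148 [-380.07691449 -497.79798493  866.95650044] [ 0.75816802  0.3125891  -0.57224935] {'fov_y': 43.096426965301134, 'cx': 325.36381613503625, 'cy': 201.2968226319148, 'rvec': array([ 1.86520669, -1.27122112,  0.6466978 ]), 'tvec': array([-308.58621884,  406.53178341,  939.88367525])}
top 504.96093512103647 316.3926061922004 203.171149762788 [ 344.8728826   -70.02404831 1491.75516016] [ 0.20643538  0.00325073 -0.97845484] {'fov_y': 43.214089349941325, 'cx': 316.3926061922004, 'cy': 203.171149762788, 'rvec': array([ 2.15536959, -2.06826601,  0.22149668]), 'tvec': array([ -91.84535198,  642.17855978, 1388.64871693])}
{'clock': 0.1, 'qpos': array([ 1.06721261e+00,  1.16410621e-01,  1.44219893e+00, -1.83643402e-05,
        1.58399383e+00, -3.78166476e-02]), 'qvel': array([ 0.00263037,  0.00029836, -0.00154156, -0.00091816, -0.00081176,
       -0.00013594]), 'joint_efforts': array([ 2.55740684e-03, -7.22902322e+01, -6.23858213e+01,  7.81013165e-02,
        2.28438328e-02, -1.15806770e-04]), 'eef_pos': array([303.08186602, 602.92372016, 217.99718518]), 'tool_rot': array([-3.14058195e+00, -1.98633479e-05,  2.67582534e+00]), 'contact_force': array([-0.43282507,  0.27576006,  0.27788441]), 'moment': array([ 0.00103063, -0.07566007, -0.03768381]), 'gripper_force': 0.0, 'grip_width': 92.98002047963146}
```

View pics/side0.png

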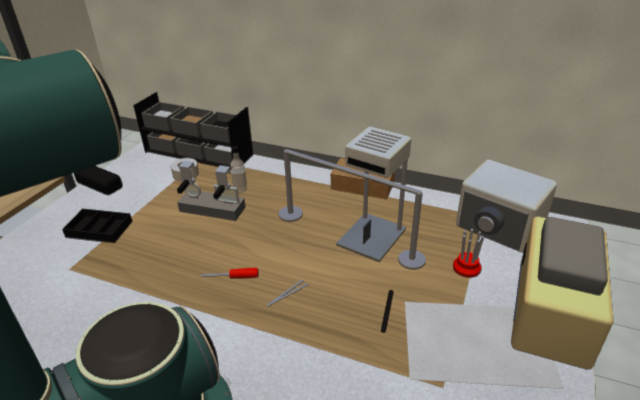

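View pics/top0.png

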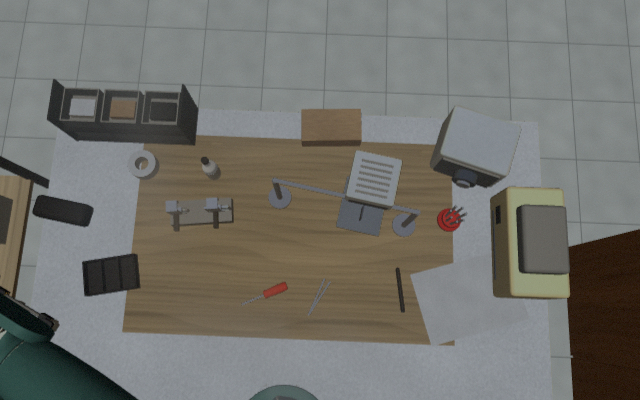

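The side view shows the rack near (210,205) with two carriers, the rail from (288,155) to (417,190), the lamp head at (378,150) and the blade at (367,230). The top view shows the rack at (203,212), the rail posts at (279,197) and (405,223), and the lamp head at (373,180). I'll zoom in on the carriers and measure from the depth.

```bash
python3 - <<'E'
from h import *
s=np.load('pics/side0i.npy');t=np.load('pics/top0i.npy')
a=cv2.resize(s[140:230,160:260],(800,720)[0:1]*0 or (600,540),interpolation=cv2.INTER_CUBIC)
cv2.imwrite('pics/c1.png',a[:,:,::-1])
ds=np.load('pics/side0.npy');dt=np.load('pics/top0.npy')
Ws=cloud('side',ds);Wt=cloud('top',dt)
np.set_printoptions(precision=1,suppress=True)
# rail: points at z 205..222 in plausible region
def rep(W,n,sl,z0,z1,x=(300,1000),y=(-500,400)):
    Q=W[sl].reshape(-1,3); m=(Q[:,2]>z0)&(Q[:,2]<z1); Q=Q[m]; print(n,len(Q)); 
    if len(Q): print(' med',np.median(Q,0),'min',Q.min(0),'max',Q.max(0))
    return Q
full=(slice(170,235),slice(265,425))
for W,n,sl in ((Wt,'top',full),(Ws,'side',(slice(145,205),slice(280,425)))):
    Q=rep(W,n+' rail',sl,202,222)
    r=cv2.fitLine(Q[:,:2].astype(np.float32),cv2.DIST_HUBER,0,.01,.01).ravel(); print(' line',r, 'yaw(y axis)',np.degrees(np.arctan2(r[1],r[0])))
    P=Q[:,:2]@r[:2]; print(' ends',r[2:]+r[:2]*(P.min()-r[2:]@r[:2]),r[2:]+r[:2]*(P.max()-r[2:]@r[:2]))
Q=rep(Wt,'lamp top',(slice(140,220),slice(330,410)),278,300)
print(cv2.minAreaRect(Q[:,:2].astype(np.float32)))
Q=rep(Wt,'rack top',(slice(190,235),slice(165,240)),28,40)
print(cv2.minAreaRect(Q[:,:2].astype(np.float32)))
Q=rep(Ws,'rack top side',(slice(170,225),slice(170,255)),28,40)
print(cv2.minAreaRect(Q[:,:2].astype(np.float32)))
for c in (160,190),(200,230):
    Q=rep(Wt,'carrier',(slice(190,232),slice(*c)),125,170)
    Q=rep(Wt,'bar',(slice(190,235),slice(*c)),85,112)
Q=rep(Wt,'spray',(slice(150,185),slice(195,225)),100,170)
Q=rep(Wt,'driver',(slice(200,240),slice(435,470)),40,120)
Q=rep(Wt,'blade?',(slice(200,240),slice(340,385)),50,90)
Q=rep(Ws,'blade?',(slice(215,250),slice(355,378)),50,75)
E
```

```text
top rail 484
 med [647.4 -79.2 215.2] min [ 594.  -334.7  204.8] max [678.5  53.5 221.9]
 line [   0.2    1.   640.3 -115.4] yaw(y axis) 79.46138
 ends [ 599.6 -334.3] [671.9  54.4]
side rail 742
 med [ 629.9 -172.7  211.9] min [ 587.9 -335.8  202.1] max [706.1  51.3 221.5]
 line [   0.2    1.   629.9 -155.2] yaw(y axis) 79.580055
 ends [ 596.8 -335.1] [667.9  51.7]
lamp top 2363
 med [ 666.2 -204.7  290.9] min [ 598.3 -273.8  278.6] max [ 739.6 -137.3  299.1]
((668.8649291992188, -205.40151977539062), (120.08206939697266, 124.31436157226562), 79.48211669921875)
rack top 858
 med [606.6 278.9  35.5] min [568.8 180.4  28.1] max [657.1 362.4  40. ]
((613.9512329101562, 273.7669677734375), (71.28569793701172, 182.20687866210938), 6.7526679039001465)
rack top side 772
 med [603.  273.4  33.2] min [567.3 178.3  28. ] max [747.6 478.6  40. ]
((658.4090576171875, 328.8158874511719), (178.29931640625, 289.27252197265625), 4.887889385223389)
carrier 142
 med [601.8 326.  151.3] min [587.4 309.8 125.7] max [619.2 342.9 159.4]
bar 122
 med [575.6 320.4 106.1] min [542.9 306.   85.4] max [611.3 340.8 111.8]
carrier 154
 med [613.4 216.8 151.3] min [599.7 200.9 125. ] max [631.6 234.6 158.7]
bar 144
 med [591.7 211.2 103.7] min [555.3 184.   87.5] max [624.1 253.2 112. ]
spray 136
 med [732.  245.5 113.2] min [718.3 231.1 100. ] max [751.6 266.1 158.3]
driver 152
 med [ 624.6 -457.8   83.3] min [ 598.6 -485.5   40.2] max [ 648.3 -437.2  113.2]
blade? 23
 med [ 624.1 -197.    69. ] min [ 608.9 -202.2   53.6] max [ 643.1 -192.5   75.2]
blade? 59
 med [ 622.2 -199.2   63. ] min [ 604.8 -203.9   50.3] max [ 644.1 -193.    71.8]
```

View pics/c1.png

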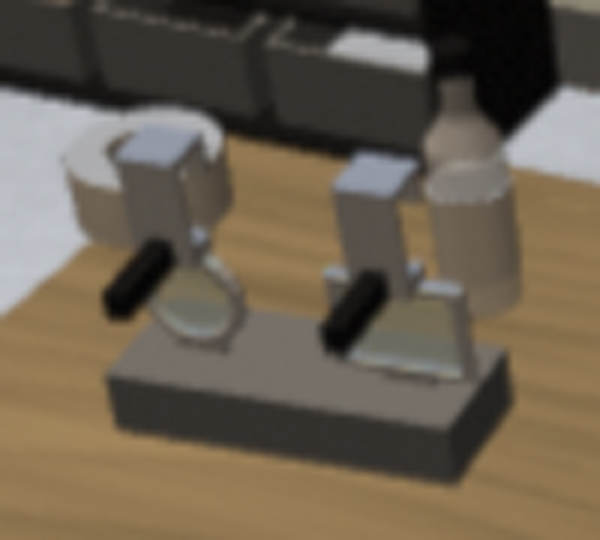

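The crop shows the round lens on the left carrier, in the +y slot at about (602,326), with its bar near side pixel (183,187). The rectangular one is on the right. The sizes match the given dimensions (rail 395 mm, rack 71x182, lamp head 120x124). Next I'll refine the bar pose and plan the grasp.

```bash
cat >> h.py <<'E'
def Rt(yaw,tilt):
    c,s=np.cos(np.radians(yaw)),np.sin(np.radians(yaw)); cx=np.array([c,s,0]);cy=np.array([-s,c,0]);Z=np.array([0,0,1.])
    a=np.radians(tilt); z=-np.cos(a)*Z+np.sin(a)*cx
    return np.c_[np.cross(cy,z),cy,z]
def cur():
    s=env.sense(); return np.array(s['eef_pos']),Ro.from_euler('xyz',s['tool_rot']).as_matrix()
def delta(p,R,p0=None,R0=None):
    "shift (m) and turn (deg) from measured (or given commanded) pose"
    if p0 is None: p0,R0=cur()
    return np.r_[R0.T@(p-p0)/1000, np.degrees(Ro.from_matrix(R0.T@R).as_rotvec())]
def tcp_for(grip,R): return grip+19*R[:,2]
E
python3 - <<'E'
from h import *
np.set_printoptions(precision=4,suppress=True)
for n,(r,c) in {'top':((190,235),(160,190)),'side':((170,205),(172,195))}.items():
    im=np.load(f'pics/{n}0i.npy')[r[0]:r[1],c[0]:c[1]];W=cloud(n,np.load(f'pics/{n}0.npy'))[r[0]:r[1],c[0]:c[1]]
    m=(im.max(-1)<60)&(W[...,2]>75)&(W[...,2]<115)
    Q=W[m]; print(n,m.sum(),Q.mean(0),Q.min(0),Q.max(0))
    L=cv2.fitLine(Q.astype(np.float32),cv2.DIST_HUBER,0,.01,.01).ravel(); L*=np.sign(L[0]); d=L[:3]
    print(' dir',d,'yaw',np.degrees(np.arctan2(d[1],d[0])),'pitch',np.degrees(np.arcsin(d[2])),'pt',L[3:], 'range', np.percentile((Q-L[3:])@d,[2,98]))
    # hook top
    m=(W[...,2]>140)&(W[...,2]<165)&(im.max(-1)>90); Q=W[m]; 
    A=np.c_[Q[:,:2],np.ones(len(Q))]; k=np.linalg.lstsq(A,Q[:,2],rcond=None)[0]
    print(' hook',m.sum(),Q.mean(0),Q.min(0),Q.max(0),'slope deg',np.degrees(np.arctan(k[:2])), cv2.minAreaRect(Q[:,:2].astype(np.float32)))
E
```

```text
<stdin>:6: RuntimeWarning: Mean of empty slice.
  ret = um.true_divide(
Traceback (most recent call last):
ValueError: zero-size array to reduction operation minimum which has no identity
```

```bash
python3 - <<'E'
from h import *
np.set_printoptions(precision=3,suppress=True)
for n,(r,c) in {'top':((190,235),(160,192)),'side':((155,205),(170,200))}.items():
    im=np.load(f'pics/{n}0i.npy')[r[0]:r[1],c[0]:c[1]];W=cloud(n,np.load(f'pics/{n}0.npy'))[r[0]:r[1],c[0]:c[1]]
    print(n,'brightness at bar heights',np.percentile(im.max(-1)[(W[...,2]>85)&(W[...,2]<112)],[5,25,50,75]))
    for th in (100,):
        m=(im.max(-1)<th)&(W[...,2]>75)&(W[...,2]<115)
        Q=W[m]; print(th,m.sum())
        if m.sum()>10:
            L=cv2.fitLine(Q.astype(np.float32),cv2.DIST_HUBER,0,.01,.01).ravel(); L*=np.sign(L[0]); d=L[:3]
            L[3:]=Q.mean(0)
            print(' dir',d,'yaw',np.degrees(np.arctan2(d[1],d[0])),'pitch',np.degrees(np.arcsin(d[2])),'pt',L[3:], 'range', np.percentile((Q-L[3:])@d,[2,98]))
    m=(W[...,2]>140)&(W[...,2]<165); Q=W[m]
    A=np.c_[Q[:,:2],np.ones(len(Q))]; k=np.linalg.lstsq(A,Q[:,2],rcond=None)[0]
    print(' hook',m.sum(),Q.mean(0),'slope deg',np.degrees(np.arctan(k[:2])), cv2.minAreaRect(Q[:,:2].astype(np.float32)))
E
```

```text
top brightness at bar heights [67. 70. 72. 87.]
100 116
 dir [ 0.996 -0.071 -0.052] yaw -4.057313 pitch -2.9807467 pt [573.965 320.302 104.509] range [-29.207  35.22 ]
 hook 127 [602.715 326.632 151.537] slope deg [ 1.768 -3.311] ((603.2255249023438, 326.42462158203125), (30.127086639404297, 31.479543685913086), 3.8709888458251953)
side brightness at bar heights [ 8.   21.75 45.   84.  ]
100 162
 dir [0.999 0.014 0.039] yaw 0.8062437 pitch 2.2293277 pt [573.683 319.357 101.087] range [-34.153  29.357]
 hook 96 [598.968 323.648 147.722] slope deg [4.312 2.227] ((602.6032104492188, 324.73345947265625), (41.209442138671875, 32.13022232055664), 4.383893966674805)
```

```bash
python3 - <<'E'
from h import *
np.set_printoptions(precision=3,suppress=True)
g=np.array([563.5,320.7,98]); R=Rt(7,35); p=tcp_for(g,R)
p0,R0=cur(); q=p-90*R[:,2]
print(p,q,delta(q,R))
E
```

```text
[574.317 322.028  82.436] [523.08  315.737 156.16 ] [ -0.326  -0.158   0.062 -10.339 -33.992 -32.604]
```

Call:
apply_moves:
  deltas: [0.05,-0.326,-0.158,0.062,-10.34,-33.99,-32.6,0.05,-0.326,-0.158,0.062,-10.34,-33.99,-32.6,0.05,-0.326,-0.158,0.062,-10.34,-33.99,-32.6,0.05,-0.326,-0.158,0.062,-10.34,-33.99,-32.6,0.05,-0.326,-0.158,0.062,-10.34,-33.99,-32.6,0.05,-0.326,-0.158,0.062,-10.34,-33.99,-32.6,0.05,-0.326,-0.158,0.062,-10.34,-33.99,-32.6,0.05,-0.326,-0.158,0.062,-10.34,-33.99,-32.6]
  squeeze: 40

```text
clock: 0.77
eef_pos: [502.1, 340.4, 160.6]
tool_rot: [-3.139, 0.615, -3.012]
contact_force: [0.4, 0.1, -1.3]
grip_width: 50.4
gripper_force: 0.0
```

```bash
python3 - <<'E'
from h import *
np.set_printoptions(precision=3,suppress=True)
g=np.array([563.5,320.7,98]); R=Rt(7,35); p=tcp_for(g,R)
print(cur()[0],delta(p-90*R[:,2],R))
E
```

```text
[502.074 340.369 160.561] [-0.012 -0.027  0.014  0.074  0.213  0.34 ]
```

Call:
apply_moves:
  deltas: [0.05,-0.012,-0.027,0.014,0,0,0,0.05,-0.012,-0.027,0.014,0,0,0,0.05,-0.012,-0.027,0.014,0,0,0]

```text
clock: 1.02
eef_pos: [524.6, 316.0, 157.4]
tool_rot: [3.141, 0.611, -3.023]
contact_force: [-0.5, -0.2, 0.2]
grip_width: 50.2
gripper_force: 0.0
```

```bash
python3 - <<'E'
from h import *
np.set_printoptions(precision=3,suppress=True)
g=np.array([563.5,320.7,98]); R=Rt(7,35); p=tcp_for(g,R)
print(cur()[0],delta(p,R))
out=[]
for n in ('side','top'):
    im,d=env.get_image(n); np.save(f'pics/{n}1.npy',d)
    for q in (g,p,cur()[0]):
        u,v=np.round(proj(n,q)[0]).astype(int); im[v,u]=(0,255,0); print(n,u,v)
    u,v=np.round(proj(n,g)[0]).astype(int)
    out.append(cv2.resize(im[v-45:v+45,u-45:u+45],(400,400),interpolation=cv2.INTER_NEAREST))
cv2.imwrite('pics/c2.png',np.hstack(out)[:,:,::-1])
E
```

```text
[524.619 315.957 157.416] [ 0.002  0.     0.09  -0.073  0.001 -0.175]
side 183 187
side 185 189
side 171 176
top 177 224
top 179 221
top 171 235
```

View pics/c2.png

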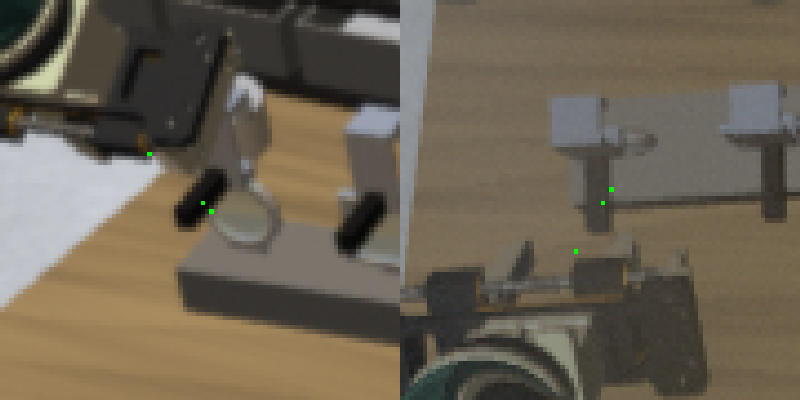

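The marked grip point sits on the round carrier's bar in both views: (203,203) in the left crop and (603,203) in the right, where the bar's axis is near 598. I'll advance and close.

Call:
apply_moves:
  deltas: [0.05,0.002,0.001,0.03,0,0,0,0.05,0.002,0.001,0.06,0,0,0,0.05,0.002,0.001,0.08,0,0,0,0.05,0.002,0.001,0.09,0,0,0,0.05,0.002,0.001,0.09,0,0,0]

```text
clock: 1.53
eef_pos: [572.9, 325.5, 80.6]
tool_rot: [-3.141, 0.608, -3.018]
contact_force: [-0.3, -0.1, -0.5]
grip_width: 50.1
gripper_force: 0.0
```

Call:
apply_moves:
  deltas: [0.03,0,0,0,0,0,0,0.02,0,0,0,0,0,0,0.012,0,0,0,0,0,0,0.005,0,0,0,0,0,0,0.005,0,0,0,0,0,0,0.005,0,0,0,0,0,0]
  squeeze: 30

```text
clock: 2.03
eef_pos: [573.5, 324.9, 83.6]
tool_rot: [3.14, 0.612, -3.02]
contact_force: [0.1, -0.3, -0.2]
grip_width: 14.6
gripper_force: 0.0
```

Call:
apply_moves:
  deltas: [0.005,0,0,0,0,0,0,0.005,0,0,0,0,0,0,0.005,0,0,0,0,0,0,0.005,0,0,0,0,0,0]

```text
clock: 2.37
eef_pos: [573.7, 324.9, 83.5]
tool_rot: [3.14, 0.612, -3.02]
contact_force: [-3.5, 0.0, 5.5]
grip_width: 11.7
gripper_force: 30.0
```

```bash
python3 - <<'E'
from h import *
np.set_printoptions(precision=3,suppress=True)
p0,R0=cur(); print(p0, env.sense()['moment'])
for dz in (60,): print(delta(p0+[0,0,dz],R0))
R=Ro.from_euler('xyz',[0,0,0]).as_matrix()
print(np.degrees(env.sense()['tool_rot']))
E
```

```text
[573.67  324.949  83.492] [0.095 0.39  0.044]
[-0.034  0.    -0.049  0.     0.     0.   ]
[ 179.916   35.067 -173.051]
```

Call:
apply_moves:
  deltas: [0.005,-0.0057,0,-0.0082,0,0,0,0.005,-0.0115,0,-0.0164,0,0,0,0.005,-0.0172,0,-0.0246,0,0,0,0.005,-0.023,0,-0.0328,0,0,0,0.005,-0.038,0,-0.055,0,0,0,0.005,-0.057,0,-0.082,0,0,0,0.005,-0.08,0,-0.1145,0,0,0,0.005,-0.103,0,-0.147,0,0,0]

```text
clock: 3.03
eef_pos: [572.9, 324.3, 264.7]
tool_rot: [3.14, 0.611, -3.02]
contact_force: [0.1, 0.4, -1.1]
grip_width: 11.9
gripper_force: 30.0
```

```bash
python3 - <<'E'
from h import *
np.set_printoptions(precision=3,suppress=True)
print(cur())
out=[]
for n in ('side','top'):
    im,d=env.get_image(n); np.save(f'pics/{n}2.npy',d); np.save(f'pics/{n}2i.npy',im)
    u,v=np.round(proj(n,cur()[0])[0]).astype(int); print(n,u,v)
    out.append(cv2.resize(im[v-60:v+60,max(u-60,0):max(u-60,0)+120],(400,400),interpolation=cv2.INTER_NEAREST))
cv2.imwrite('pics/c3.png',np.hstack(out)[:,:,::-1])
E
```

```text
(array([572.878, 324.348, 264.744]), array([[-0.813, -0.122,  0.569],
       [-0.099,  0.993,  0.071],
       [-0.574,  0.001, -0.819]]))
side 172 127
top 157 208
```

View pics/c3.png

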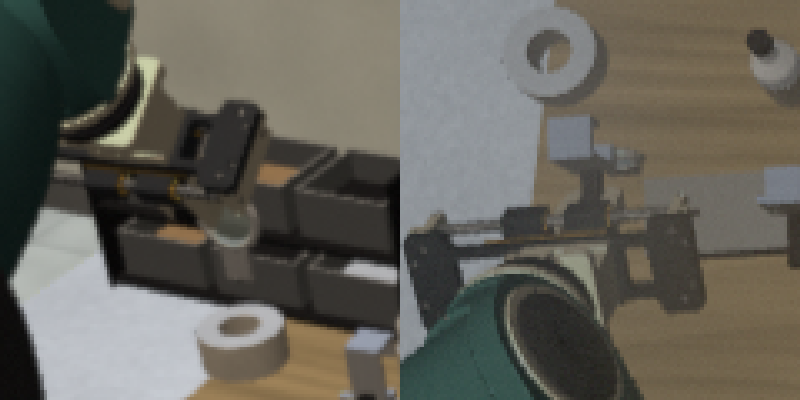

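The round carrier is clear of the rack, upright in the grip, with the hook top at (572,138) in the right crop. The rectangular one is still in its slot. Next I'll measure the hook in the tool frame.

```bash
cat >> h.py <<'E'
def hook(n,d,zlo,zhi,c,r=28):
    W=cloud(n,d); Q=W[(np.abs(W[...,2]-(zlo+zhi)/2)<(zhi-zlo)/2)&(np.hypot(W[...,0]-c[0],W[...,1]-c[1])<r)]
    A=np.c_[Q[:,:2]-Q[:,:2].mean(0),np.ones(len(Q))]; k=np.linalg.lstsq(A,Q[:,2],rcond=None)[0]
    return len(Q),np.median(Q,0),np.degrees(np.arctan(k[:2])),cv2.minAreaRect(Q[:,:2].astype(np.float32))
E
python3 - <<'E'
from h import *
np.set_printoptions(precision=2,suppress=True)
p0,R0=cur(); g=p0-19*R0[:,2]; print('grip',g)
d=np.load('pics/top2.npy')
print(hook('top',d,320,345,(602,326)))
W=cloud('top',d)
# bar/shoulder profile along carrier x: points within 6 mm of centre line
c=np.radians(7); x=(W[...,0]-602)*np.cos(c)+(W[...,1]-326)*np.sin(c); y=-(W[...,0]-602)*np.sin(c)+(W[...,1]-326)*np.cos(c)
for a in range(-64,24,8):
    m=(np.abs(y)<40)&(x>=a)&(x<a+8)&(W[...,2]>322)&(W[...,2]<345); 
    if m.sum(): print(a,m.sum(),y[m].min(),y[m].max(),np.median(W[...,2][m]))
    m=(np.abs(y)<9)&(x>=a)&(x<a+8)&(W[...,2]>260)&(W[...,2]<300)
    if m.sum(): print('  bar',a,m.sum(),y[m].mean(),np.median(W[...,2][m]))
E
```

```text
grip [563.76 324.04 287.71]
(150, array([600.12, 327.76, 342.63]), array([11.27,  7.11]), ((604.1857299804688, 328.5777282714844), (30.429649353027344, 30.953594207763672), 5.526684761047363))
-64 7 8.09489621805592 15.262231684727722 337.3727858742167
  bar -40 1 4.167417372901693 299.10305333846736
  bar -32 17 0.43812885746815117 297.1084627365654
  bar -24 20 0.7092181546181193 297.0054820151953
-16 42 -12.855868556368272 17.394760309790932 337.0380762335594
  bar -16 7 -2.7647087338181144 292.7896934516656
-8 36 -12.70613363430187 17.979342718230026 343.0268435551583
  bar -8 1 -8.309591772997567 298.99380929129893
0 31 -12.92282430699055 17.41746094093755 343.26524057631144
  bar 0 11 -4.243675973254143 294.8271771123858
8 29 -12.37835096145765 17.466863772823647 342.6532633883529
  bar 8 1 -7.6731642647243685 296.2756750639041
16 9 -12.07758780293155 15.598836053232418 342.5492535009722
```

```bash
python3 - <<'E'
from h import *
np.set_printoptions(precision=2,suppress=True)
p0,R0=cur(); g=p0-19*R0[:,2]
for n in('top','side'):
    d=np.load(f'pics/{n}2.npy'); print(hook(n,d,335,352,(603,327),20))
# move: upright, yaw -10.5, in front of rail
L=np.array([624,-198,0]); ex=np.array([np.cos(np.radians(-10.5)),np.sin(np.radians(-10.5)),0]); ey=np.array([-ex[1],ex[0],0])
R=Rt(-10.5,32)
for lx,zo in ((-65,205),(-65,104),(0,104)):
    g=L+150*ey+(lx-43)*ex+[0,0,zo+90]; p=tcp_for(g,R); print(p,delta(p,R))
E
```

```text
(182, array([603.15, 328.39, 344.15]), array([ 3.81, -0.23]), ((604.183349609375, 328.3393249511719), (30.312253952026367, 31.249319076538086), 4.921395778656006))
(0, array([nan, nan, nan]), array([0., 0.]), ((0.0, 0.0), (0.0, 0.0), 0.0))
[555.04 -32.67 278.89] [ 0.05 -0.35 -0.04 10.01  3.51 14.38]
[555.04 -32.67 177.89] [ 0.11 -0.35  0.04 10.01  3.51 14.38]
[618.96 -44.51 177.89] [ 0.05 -0.37  0.07 10.01  3.51 14.38]h.py:28: RuntimeWarning: Mean of empty slice.
  A=np.c_[Q[:,:2]-Q[:,:2].mean(0),np.ones(len(Q))]; k=np.linalg.lstsq(A,Q[:,2],rcond=None)[0]
  ret = um.true_divide(
  return _methods._mean(a, axis=axis, dtype=dtype,
```

Call:
apply_moves:
  deltas: [0.005,0.006,-0.035,-0.005,1.2,0.4,1.8,0.005,0.012,-0.075,-0.01,2.5,0.9,3.6,0.005,0.018,-0.115,-0.014,3.7,1.3,5.4,0.005,0.024,-0.155,-0.018,5,1.8,7.2,0.005,0.03,-0.195,-0.022,6.2,2.2,9,0.005,0.036,-0.235,-0.027,7.5,2.6,10.8,0.005,0.042,-0.275,-0.032,8.7,3,12.6,0.005,0.047,-0.315,-0.037,10,3.5,14.4]

```text
clock: 3.8
eef_pos: [551.7, 3.0, 266.2]
tool_rot: [-3.134, 0.551, 2.961]
contact_force: [0.2, -0.4, -0.8]
grip_width: 11.3
gripper_force: 30.0
```

```bash
python3 - <<'E'
from h import *
np.set_printoptions(precision=4,suppress=True)
L=np.array([624,-198,0]); ex=np.array([np.cos(np.radians(-10.5)),np.sin(np.radians(-10.5)),0]); ey=np.array([-ex[1],ex[0],0])
R=Rt(-10.5,31.5)
g=L+150*ey+(-65-43)*ex+[0,0,200]; p=tcp_for(g,R); print(p,delta(p,R))
E
```

```text
[554.905  -32.6395 183.7998] [ 0.035  -0.0339  0.0755 -0.385   0.0912  0.1212]
```

Call:
apply_moves:
  deltas: [0.005,0.008,-0.01,0.02,-0.2,0,0,0.005,0.018,-0.02,0.04,-0.4,0.1,0.1,0.005,0.028,-0.03,0.06,-0.4,0.1,0.1,0.005,0.035,-0.034,0.0755,-0.4,0.1,0.1,0.005,0.035,-0.034,0.0755,-0.4,0.1,0.1,0.005,0.035,-0.034,0.0755,-0.4,0.1,0.1,0.005,0.035,-0.034,0.0755,-0.4,0.1,0.1]

```text
clock: 4.38
eef_pos: [556.2, -30.8, 184.9]
tool_rot: [3.142, 0.551, 2.96]
contact_force: [-0.2, 0.1, 0.1]
grip_width: 11.5
gripper_force: 30.0
```

```bash
python3 - <<'E'
from h import *
np.set_printoptions(precision=2,suppress=True)
out=[]
p0,R0=cur(); g=p0-19*R0[:,2]; print('grip',g); e=g+43*np.array([.983,-.182,0])
for n in ('side','top'):
    im,d=env.get_image(n); np.save(f'pics/{n}3.npy',d); np.save(f'pics/{n}3i.npy',im)
    print(n,hook(n,d,240,268,e,24))
    u,v=np.round(proj(n,g)[0]).astype(int); print(u,v)
    out.append(cv2.resize(im[v-50:v+50,max(u-50,0):max(u-50,0)+100],(400,400),interpolation=cv2.INTER_CUBIC))
cv2.imwrite('pics/c4.png',np.hstack(out)[:,:,::-1])
E
```

```text
grip [546.37 -28.99 201.09]
side (32, array([597.21, -36.62, 248.85]), array([-3.93, -3.33]), ((596.30078125, -39.301666259765625), (27.160593032836914, 19.806400299072266), 46.98990249633789))
292 183
top (152, array([588.96, -35.99, 250.94]), array([3.06, 0.74]), ((590.403564453125, -36.417999267578125), (29.92137908935547, 30.289337158203125), 78.86336517333984))
301 229
```

View pics/c4.png

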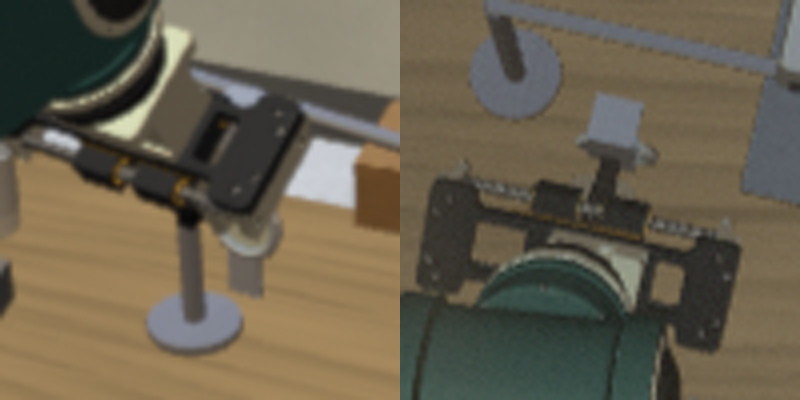

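The left crop shows the carrier held upright in front of the rail. In the right crop the hook is square to the rail at (612,120), between the post and the lamp. I'll check the lean against flat references before going in.

```bash
python3 - <<'E'
from h import *
np.set_printoptions(precision=2,suppress=True)
d=np.load('pics/top3.npy')
print('lamp top',hook('top',d,280,300,(668,-205),40)[1:3],hook('top',d,280,300,(668,-205),15)[2])
print('hook',hook('top',d,240,262,(590,-36),13)[1:3])
print('rect hook',hook('top',d,130,165,(613,217),13)[1:3])
W=cloud('top',d)
m=(W[...,2]>205)&(W[...,2]<222)&(np.hypot(W[...,0]-650,W[...,1]+50)<60); Q=W[m]
L=cv2.fitLine(Q[:,:2].astype(np.float32),cv2.DIST_HUBER,0,.01,.01).ravel(); print(L,np.median(Q[:,2]),Q[:,2].max())
n=np.array([L[1],-L[0]])*np.sign(L[1]); print('perp',(np.array([590.4,-36.4])-L[2:])@n)
p0,R0=cur(); ex=np.array([.983,-.182,0])
np.set_printoptions(precision=4)
f=lambda v: R0.T@v/1000
print(f(np.array([0,0,-6.])),f(63.5*ex+[0,0,-6]),f(63.5*ex+[0,0,-29]))
E
```

```text
lamp top (array([ 667.96, -205.1 ,  291.52]), array([0.07, 0.07])) [ 0.03 -1.24]
hook (array([590.25, -35.88, 251.35]), array([1.07, 0.43]))
rect hook (array([612.37, 216.82, 151.77]), array([13.2 , -0.83]))
[  0.18   0.98 652.62 -51.36] 215.51910927328018 221.9904929313008
perp -63.89628646305205
[ 0.0031 -0.      0.0051] [-0.0509 -0.0001  0.0384] [-0.0389 -0.0001  0.0579]
```

Call:
apply_moves:
  deltas: [0.005,0.0031,0,0.0051,0,0,0,0.005,-0.008,0,0.012,0,0,0,0.005,-0.019,0,0.019,0,0,0,0.005,-0.03,0,0.0255,0,0,0,0.005,-0.041,0,0.0325,0,0,0,0.005,-0.051,0,0.0385,0,0,0,0.005,-0.051,0,0.0385,0,0,0,0.005,-0.051,0,0.0385,0,0,0]

```text
clock: 5.15
eef_pos: [618.3, -42.3, 176.6]
tool_rot: [-3.141, 0.548, 2.96]
contact_force: [-0.3, -0.2, -1.2]
grip_width: 12.1
gripper_force: 30.0
```

```bash
python3 - <<'E'
from h import *
np.set_printoptions(precision=4,suppress=True)
p0,R0=cur(); g=p0-19*R0[:,2]; print('grip',g); e=g+44*np.array([.983,-.182,0])
im,d=env.get_image('top'); print(hook('top',d,236,262,e,24))
print(env.sense()['moment'],R0.T@[0,0,-.02])
E
```

```text
grip [608.6044 -40.533  192.7977]
(143, array([651.9858, -47.9181, 243.0835]), array([0.6149, 1.1217]), ((652.0966186523438, -47.8259391784668), (30.05895233154297, 30.842071533203125), 79.4671401977539))
[0.1057 0.394  0.0514] [0.0104 0.     0.0171]
```

Call:
apply_moves:
  deltas: [0.005,0.002,0,0.0045,0,0,0,0.005,0.0046,0,0.0087,0,0,0,0.005,0.0072,0,0.013,0,0,0,0.005,0.0095,0,0.0166,0,0,0,0.005,0.0095,0,0.0166,0,0,0,0.005,0.0095,0,0.0166,0,0,0]

```text
clock: 5.7
eef_pos: [618.7, -42.6, 157.3]
tool_rot: [-3.141, 0.549, 2.96]
contact_force: [-0.4, -0.8, -1.0]
grip_width: 11.7
gripper_force: 30.0
```

```bash
python3 - <<'E'
from h import *
np.set_printoptions(precision=4,suppress=True)
p0,R0=cur(); g=p0-19*R0[:,2]; print('grip',g); e=g+44*np.array([.983,-.182,0])
im,d=env.get_image('top'); print(hook('top',d,219,240,e,20)); W=cloud('top',d)
h=hook('top',d,219,240,e,20)[3][0]
print('lamp y of hook',(np.array(h)-[625.5,-197.7])@[.1822,.9833])
Q=W[(W[...,2]>232)&(W[...,2]<300)&(np.hypot(W[...,0]-668,W[...,1]+205)<110)]; Q=Q[Q[:,2]>284];print(cv2.minAreaRect(Q[:,:2].astype(np.float32)))
print(env.sense()['contact_force'],env.sense()['moment'],R0.T@[.1822,.9833,0])
E
```

```text
grip [608.9383 -40.8406 173.5573]
(128, array([652.3026, -48.1877, 223.4259]), array([-1.9411,  1.4354]), ((652.6558837890625, -50.14739990234375), (36.657859802246094, 30.920989990234375), 81.8365249633789))
lamp y of hook 150.03627370239255
((669.12451171875, -205.33370971679688), (120.13298034667969, 123.74281311035156), 79.72723388671875)
[ 0.6322 -0.4162 -0.805 ] [0.1068 0.3486 0.0008] [-0.0016  1.      0.0006]
```

Call:
apply_moves:
  deltas: [0.005,0,-0.01,0,0,0,0,0.005,0,-0.025,0,0,0,0,0.005,0,-0.04,0,0,0,0,0.005,0,-0.055,0,0,0,0,0.005,0,-0.065,0,0,0,0,0.005,0,-0.07,0,0,0,0,0.005,0,-0.07,0,0,0,0]

```text
clock: 6.33
eef_pos: [606.2, -112.4, 158.1]
tool_rot: [-3.141, 0.549, 2.959]
contact_force: [-0.5, 0.6, -0.3]
grip_width: 12.1
gripper_force: 30.0
```

Call:
apply_moves:
  deltas: [0.005,0,-0.015,0,0,0,0,0.005,0,-0.03,0,0,0,0,0.005,0,-0.045,0,0,0,0,0.005,0,-0.06,0,0,0,0,0.005,0,-0.072,0,0,0,0,0.005,0,-0.0815,0,0,0,0,0.005,0,-0.0815,0,0,0,0,0.005,0,-0.0815,0,0,0,0]

```text
clock: 7.0
eef_pos: [591.6, -191.6, 157.8]
tool_rot: [-3.142, 0.549, 2.959]
contact_force: [0.5, 0.0, -0.7]
grip_width: 11.8
gripper_force: 30.0
```

```bash
python3 - <<'E'
from h import *
np.set_printoptions(precision=2,suppress=True)
p0,R0=cur(); g=p0-19*R0[:,2]; print('grip',g,'lamp xy of grip',(g[:2]-[625.5,-197.7])@np.array([[.9833,.1822],[-.1822,.9833]]))
out=[]
for n,c in (('side',(370,215)),('top',(362,205))):
    im,d=env.get_image(n); np.save(f'pics/{n}4.npy',d); np.save(f'pics/{n}4i.npy',im); u,v=c
    out.append(cv2.resize(im[v-45:v+45,u-45:u+45],(400,400),interpolation=cv2.INTER_CUBIC))
cv2.imwrite('pics/c5.png',np.hstack(out)[:,:,::-1])
E
```

```text
grip [ 581.86 -189.75  174.02] lamp xy of grip [-44.36  -0.14]
```

View pics/c5.png

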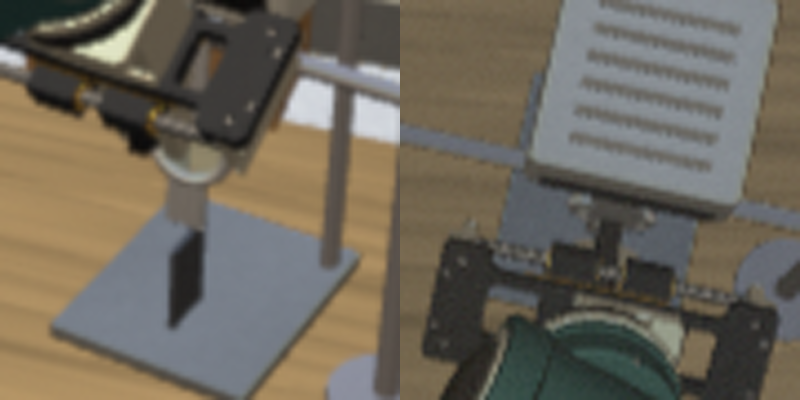

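The left crop shows the foot at (188,205) just above the blade, whose top edge runs from (172,262) to (202,232). The gripper clears the lamp head. I'll check the centring from depth.

```bash
python3 - <<'E'
from h import *
np.set_printoptions(precision=2,suppress=True)
W=cloud('side',np.load('pics/side4.npy')); A=np.array([[.9833,.1822],[-.1822,.9833]]).T
A=np.array([[.9833,-.1822],[.1822,.9833]])  # rows: ex, ey
X=(W[...,:2]-[625.5,-197.7])@A.T
roi=np.zeros((400,640),bool); roi[205:250,355:382]=1
for n,a,b in (('foot',82,105),('foot low',80,90),('blade',45,68),('blade top',60,72)):
    m=roi&(W[...,2]>a)&(W[...,2]<b)&(np.abs(X).max(-1)<35); q=X[m]; print(n,len(q),'med',np.median(q,0),'p5',np.percentile(q,5,0),'p95',np.percentile(q,95,0),'minz',W[...,2][m].min())
E
```

```text
foot 63 med [-7.13 -1.64] p5 [ -9.26 -13.58] p95 [-3.78  9.53] minz 82.79710139790261
foot low 26 med [-6.86 -3.18] p5 [ -8.12 -12.53] p95 [-4.1  10.27] minz 80.54295589986272
blade 56 med [-6.88 -2.23] p5 [-18.99  -4.27] p95 [14.3   1.55] minz 45.14383623633562
blade top 27 med [-7.78 -1.69] p5 [-17.24  -3.35] p95 [9.07 1.15] minz 60.03346104966624
```

Call:
apply_moves:
  deltas: [0.005,0.0003,0,0.0004,0,0,0,0.005,0.0005,0,0.0009,0,0,0,0.005,0.0008,0,0.0013,0,0,0,0.005,0.0008,0,0.0013,0,0,0,0.005,0.0008,0,0.0013,0,0,0]

```text
clock: 7.52
eef_pos: [591.6, -191.5, 156.2]
tool_rot: [-3.141, 0.549, 2.96]
contact_force: [-0.6, 0.4, 0.3]
grip_width: 12.0
gripper_force: 30.0
```

Call:
apply_moves:
  deltas: [0.005,0.0003,0,0.0004,0,0,0,0.005,0.0005,0,0.0009,0,0,0,0.005,0.0005,0,0.0009,0,0,0,0.005,0.0005,0,0.0009,0,0,0]

```text
clock: 7.85
eef_pos: [591.7, -191.7, 155.5]
tool_rot: [-3.141, 0.549, 2.96]
contact_force: [0.4, 1.2, 0.9]
grip_width: 12.0
gripper_force: 30.0
```

Call:
apply_moves:
  deltas: [0.005,0.0003,0,0.0004,0,0,0,0.005,0.0005,0,0.0009,0,0,0,0.005,0.0005,0,0.0009,0,0,0,0.005,0.0005,0,0.0009,0,0,0]

```text
clock: 8.18
eef_pos: [592.0, -191.8, 155.0]
tool_rot: [-3.141, 0.551, 2.96]
contact_force: [-0.8, 0.4, 5.1]
grip_width: 12.1
gripper_force: 30.0
```

Contact: it's resting on the rail. I'll open slowly, with equal clearance on both sides of the 12 mm bar.

Call:
apply_moves:
  deltas: [0.014,0,0,0,0,0,0,0.018,0,0,0,0,0,0,0.024,0,0,0,0,0,0,0.03,0,0,0,0,0,0,0.036,0,0,0,0,0,0,0.04,0,0,0,0,0,0,0.04,0,0,0,0,0,0,0.04,0,0,0,0,0,0]

```text
clock: 8.85
eef_pos: [591.6, -191.7, 154.2]
tool_rot: [-3.141, 0.549, 2.96]
contact_force: [0.3, -0.1, -0.1]
grip_width: 40.1
gripper_force: 0.0
```

```bash
python3 - <<'E'
from h import *
np.set_printoptions(precision=2,suppress=True)
im,d=env.get_image('side'); W=cloud('side',d); A=np.array([[.9833,-.1822],[.1822,.9833]])
X=(W[...,:2]-[625.5,-197.7])@A.T
roi=np.zeros((400,640),bool); roi[205:250,355:382]=1
for n,a,b in (('foot',82,105),('foot low',78,90),('blade',45,68)):
    m=roi&(W[...,2]>a)&(W[...,2]<b)&(np.abs(X).max(-1)<35); q=X[m]; print(n,len(q),np.median(q,0),np.percentile(q,5,0),np.percentile(q,95,0),W[...,2][m].min())
E
```

```text
foot 63 [ 1.08 -3.11] [ -1.25 -12.72] [5.29 9.34] 82.07796896847233
foot low 30 [ 2.11 -0.56] [ -0.18 -12.24] [6.17 8.76] 78.91902418218108
blade 55 [-3.99 -2.16] [-18.62  -4.04] [14.8   1.27] 45.19177241941828
```

Call:
apply_moves:
  deltas: [0.04,0,0,-0.01,0,0,0,0.04,0,0,-0.025,0,0,0,0.04,0,0,-0.045,0,0,0,0.04,0,0,-0.07,0,0,0,0.04,0,0,-0.1,0,0,0,0.04,0,0,-0.13,0,0,0,0.04,0,0,-0.15,0,0,0,0.04,0,0,-0.15,0,0,0]

```text
clock: 9.57
eef_pos: [513.8, -177.5, 288.0]
tool_rot: [-3.139, 0.556, 2.961]
contact_force: [-0.4, 0.5, 1.4]
grip_width: 40.1
gripper_force: 0.0
```

```bash
python3 - <<'E'
from h import *
np.set_printoptions(precision=2,suppress=True)
im,d=env.get_image('side'); W=cloud('side',d); A=np.array([[.9833,-.1822],[.1822,.9833]])
X=(W[...,:2]-[625.5,-197.7])@A.T
roi=np.zeros((400,640),bool); roi[205:250,355:382]=1
for n,a,b in (('foot',82,105),('blade',45,68)):
    m=roi&(W[...,2]>a)&(W[...,2]<b)&(np.abs(X).max(-1)<35); q=X[m]; print(n,len(q),np.median(q,0),np.percentile(q,5,0),np.percentile(q,95,0),W[...,2][m].min())
m=(W[...,2]>125)&(W[...,2]<225)&(np.abs(X[...,1])<25)&(X[...,0]<-8)&(X[...,0]>-75)
for a in range(-72,-8,8):
    k=m&(X[...,0]>=a)&(X[...,0]<a+8); 
    if k.sum(): print(a,k.sum(),X[...,1][k].min(),X[...,1][k].max(),W[...,2][k].max())
u,v=370,205
cv2.imwrite('pics/c6.png',cv2.resize(im[v-60:v+60,u-60:u+60],(480,480),interpolation=cv2.INTER_CUBIC)[:,:,::-1])
E
```

```text
foot 59 [ 5.6 -3.4] [  2.92 -12.29] [10.64  8.34] 83.34880867794948
blade 57 [-4.29 -2.41] [-19.03  -4.27] [15.19  1.19] 45.475312709310046
-64 26 -7.3568333415941884 4.316860337352682 174.6523552602538
-56 17 -7.432668718819126 4.035294517247125 174.6398477242463
-48 23 -8.2439547221742 4.75912942879787 175.72213365047398
-40 17 -7.464630239475397 3.0730599504198297 176.79643657832924
-32 14 -7.890113172755082 3.8530417308913294 176.00577157313836
-24 45 -17.520715467678208 11.83419383009257 219.7194423028656
-16 191 -16.80184821432884 23.691190300635917 221.74947112626668
```

View pics/c6.png

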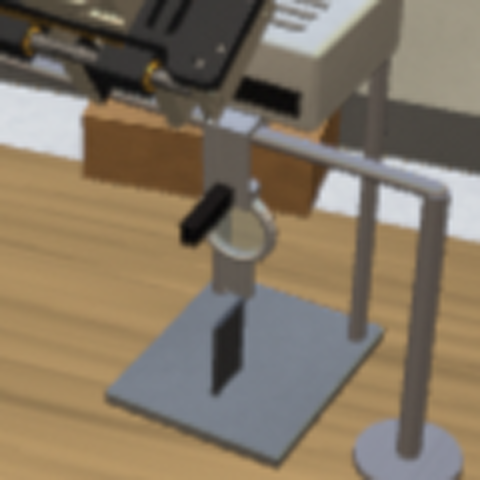

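The carrier hangs on the rail, bar towards the robot, with its foot at (232,275) over the blade at (228,345). Bar and blade are within about 1 mm along the rail. I'll let it settle while backing off a little, then hand in.

Call:
apply_moves:
  deltas: [0.04,0,0,-0.03,0,0,0,0.04,0,0,-0.04,0,0,0,0.04,0,0,-0.04,0,0,0,0.04,0,0,-0.04,0,0,0,0.04,0,0,-0.04,0,0,0,0.04,0,0,-0.04,0,0,0,0.04,0,0,-0.04,0,0,0,0.04,0,0,-0.04,0,0,0]

```text
clock: 10.28
eef_pos: [494.3, -173.7, 315.4]
tool_rot: [3.141, 0.548, 2.96]
contact_force: [-0.7, -0.8, -0.6]
grip_width: 40.0
gripper_force: 0.0
```

Call:
apply_moves:
  deltas: [0.04,0,0,0,0,0,0,0.04,0,0,0,0,0,0,0.04,0,0,0,0,0,0,0.04,0,0,0,0,0,0,0.04,0,0,0,0,0,0,0.04,0,0,0,0,0,0,0.04,0,0,0,0,0,0,0.04,0,0,0,0,0,0]

```text
clock: 10.95
eef_pos: [494.1, -173.7, 316.3]
tool_rot: [-3.141, 0.549, 2.96]
contact_force: [-0.2, 0.2, -0.3]
grip_width: 40.0
gripper_force: 0.0
```

Call:
apply_moves:
  deltas: [0.04,0,0,0,0,0,0,0.04,0,0,0,0,0,0,0.04,0,0,0,0,0,0,0.04,0,0,0,0,0,0,0.04,0,0,0,0,0,0,0.04,0,0,0,0,0,0,0.04,0,0,0,0,0,0,0.04,0,0,0,0,0,0]

```text
clock: 11.62
eef_pos: [494.1, -173.7, 316.3]
tool_rot: [-3.141, 0.549, 2.96]
contact_force: [-0.3, 0.1, 0.0]
grip_width: 40.1
gripper_force: 0.0
```

```bash
python3 - <<'E'
from h import *
import time
np.set_printoptions(precision=2,suppress=True)
A=np.array([[.9833,-.1822],[.1822,.9833]]); roi=np.zeros((400,640),bool); roi[205:250,355:382]=1
for i in range(3):
    im,d=env.get_image('side'); W=cloud('side',d); X=(W[...,:2]-[625.5,-197.7])@A.T
    m=roi&(W[...,2]>82)&(W[...,2]<105)&(np.abs(X).max(-1)<35); q=X[m]; print(len(q),q.mean(0),np.percentile(q,5,0),np.percentile(q,95,0))
    m=(W[...,2]>150)&(W[...,2]<180)&(np.abs(X[...,1])<12)&(X[...,0]<-30)&(X[...,0]>-75); print(' bar',X[m].mean(0))
E
```

```text
58 [ 3.63 -1.53] [  0.33 -12.24] [ 6.96 10.2 ]
 bar [-48.49  -3.1 ]
60 [ 3.61 -1.48] [  0.84 -12.2 ] [ 6.55 10.6 ]
 bar [-49.   -3.1]
61 [ 3.51 -1.4 ] [  0.78 -12.89] [ 6.13 10.11]
 bar [-48.92  -3.33]
```

At rest and centred.

```bash
python3 -c "
from plant import env
print(env.job_done())"
```

```text
the job is handed in; nothing more can be done
None
```

The round-lens carrier hangs at rest on the rail, within about 2 mm of the index blade by depth measurement and with its grip bar towards the robot; the gripper is clear, the rectangular carrier was never touched, and the job is handed in (no verdict was returned).

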